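# Measure the lash of a shaft coupling and record it on the dial

### The arm

A 6-joint arm with a two-finger parallel gripper is mounted at the origin on the work surface. World frame = base frame: x ahead of the robot, y to its left, z up, the work surface at z = 0. Lengths are in m, angles in rad, forces in N, time in s.
With the tool pointing down it reaches from about 0.25 to 0.775 m from the base axis. Payload 4 kg.
Tool frame: the origin (TCP) lies on the centre line of the jaws, within the pads' length; the fingertips stand 14 mm ahead of it and the grasp point (between the pads) lies 5 mm behind it (robot.tcp_to_tips is the distance from the TCP to the fingertips, in m); z points along the fingers, y is the line along which they close (so a half turn about z gives the same grasp; the last joint's range is limited). The gripper opens to 94 mm and grips with 3 to 60 N. Pads are 16 mm wide; open, the fingers measure 119 mm over their backs; the gripper's body (75 mm by 177 mm) begins 78 mm behind the grasp point.
Start: joints at [1.026, 0.087, 1.371, -0, 1.684, -0.103], TCP at [0.235, 0.497, 0.22] pointing down, gripper open.
Joint ranges: [-3.1, 3.1], [-0.76, 2.03], [0.27, 2.55], [-1.08, 4.22], [0.17, 2.65], [-2.57, 2.57]. Speed limits (rad/s): [2.79, 2.79, 3.14, 3.14, 3.14, 3.14].

### API

Orientations are given as [roll, pitch, yaw] about the fixed x, y, z axes, in that order (R = Rz(yaw) Ry(pitch) Rx(roll)).
In Python, from bench import robot gives the robot as it stands.
- The arm moves only by the tool carry_out, never from a script. Its argument "increments" is a list of rows, each a list of 3 entries, a list of its own where there are three numbers: the closure in counts, from 0 (fully open) to 255 (shut), then the shift along the tool's x, y, z in mm, then the turn about the tool's z in degrees. In form: [[fingers, [dx, dy, dz], twist], ...]. A call has 1 to 8 rows; each row shifts and turns the commanded pose from where the row before left it, along the tool's axes as they then stand; what a row does not reach is not made up. A row lasts 1/10 s, in which the tool goes at most 50 mm and 8.59 degrees, less where a joint would pass 70% of its speed; a pose out of reach is approached as far as the arm can. A call with a gripper value outside its range is refused whole. The fingers move at their own pace and stop on an object; the grip force is fixed at half the most. Time passes only in rows, so rows that do not move let the fingers close. It gives the time, the measured TCP pose, the force, the opening and the grip force at its end, in the units of the state.
- robot.get_obs(): the state, without advancing time (a new reading comes with each control period).
- robot.snapshot(name): name is "scene" or "top"; returns the picture (384x512x3 uint8, blue, green, red); there is no depth.
- robot.get_calibration(name): a dict with "vfov" (degrees; the focal length in pixels is half the picture's height over the tangent of half this angle, whatever the lens; pixels are square), "cx", "cy" (the principal point, pixels), "T" (4x4, takes a point from camera to world coordinates). Camera axes: x right, y down, z forward; pixel columns grow to the right and rows downward; lengths in m; the calibration is good to about 2 mm. A picture is of the moment at which its call begins. get_calibration takes no time and is no camera call.
- robot.close_job(): hands the job in; it is judged then, once.
The state is a dict: "time": time; "joint_positions": joint angles; "qvel": joint speeds; "joint_torque": joint torques, N m; "tool_pos": TCP position; "ee_rot": TCP orientation; "wrist_force": force on the tool from outside, world axes, zero at the start; "wrist_torque": the same for the moment, N m; "width": finger opening in m; "finger_force": force on a finger pad.
Only numpy, scipy, OpenCV 4.12 (cv2) and the standard library are available. Lean on these libraries where they do the work, as an engineer would, in place of code of your own. Each camera call takes 0.05 s, during which the arm holds its last target. There are 200 camera calls.

### The job

Check how much free play the shaft coupling on the grey stand has: swing its torque arm anticlockwise (seen from above) until it clearly resists, then clockwise until it clearly resists, never pushing the post of the arm harder than 15 N. Then turn the pointer of the white dial so that it reads the angle of free swing you found between the two points where the resistance begins, to within about 3 degrees, and let go; leave the loose fittings and the bin on the bench where they are.

Things in the scene. Friction and masses are not known exactly. Their poses are not given: they have to be found in the camera images.
- stand: Fixed grey base plate 160 x 160 x 12 mm with an upright steel coupling, 100 mm across. Origin on its vertical axis at bench height, z up. Lower half fixed; upper half turns with the arm, which points within 0.7 rad of this body's +x. Enclosed, unseen and not in the state: the arm's inner_claw (40 mm from the axis) swings between the springy claw_acw and claw_cw that end the play.
- coupling_axis (a point): Point on the coupling's vertical axis, 98 mm above the bench. In the free play the arm turns with a light steady drag, about 0.7 N at the post. At each end a springy resistance begins: about 2.7 N more at the post per mm of post travel (33 N m per rad). Press some 3 to 5 N into it for a moment so that it is truly felt; released, it springs back.
- torque_arm: Upper coupling half with dark steel bar 22 mm wide, its top 106 mm above the bench, reaching out along this body's +x to an upright round aluminium post, 110 mm from the axis. Origin on the coupling axis at bench height; turns about the vertical only. It starts within the free play, which is 16 to 46 degrees in all, different each time.
- torque_post (a point): Point on the axis of the arm's post, 140 mm above the bench, at grip height. The post is 16 mm in diameter and reaches from 106 to 161 mm above the bench.
- dial: Fixed white plate 195 x 160 x 20 mm, from 35 mm behind to 160 mm ahead (+x) of the pointer's pivot. Origin on the pivot axis at bench height, z up. Dark ticks every 5 degrees about the pivot, longer every 10. The zero tick, 30 degrees clockwise of this body's +x, is the longest and widest; readings grow anticlockwise to 60 degrees at the last tick.
- dial_pivot (a point): Point on the vertical pivot axis of the pointer, 35 mm above the bench.
- dial_zero (a point): Point on the dial's top face in the direction of the zero tick, 100 mm from the pivot.
- pointer (a joint): Angle of the dial's pointer in rad: 0 at the zero tick, growing anticlockwise, stops at -0.05 and 1.12. It starts near the 60 degree end and stays where it is left; about 1.2 N at its post moves it. A flat aluminium bar, top 34 mm above the bench, with an upright round post.
- pointer_post (a point): Point on the axis of the pointer's round aluminium post, 65 mm above the bench; the post is 16 mm in diameter, reaches from 34 to 84 mm above the bench and stands 100 mm from the pivot.
- union: Bystander: loose steel union fitting standing on end, 32 mm across, 42 mm tall. Origin at the centre of its underside.
- cap_nut: Bystander: loose brass cap nut, 36 mm across, 28 mm tall. Origin at the centre of its underside.
- parts_bin: Bystander: cardboard parts bin, 120 x 90 x 80 mm. Origin at the centre of its underside.

How it is judged:
On the way, in this order (a step that is already met when the one before it is completed fails the run):
1. the arm has been swung anticlockwise and pressed at least 1.5 N into the resistance (contact force between inner_claw and claw_acw above 4 N), for 0.1 s.
2. the arm has then been swung clockwise and pressed at least 1.5 N into the resistance (contact force between inner_claw and claw_cw above 4 N), for 0.1 s.
At the end, for the whole second after the job is handed in: the pointer reads the coupling's free play within 3 degrees; the pointer and the arm are at rest (((distance between claw_acw and claw_cw between 0.023694 and 0.024695 m and value of joint pointer between 0.2147 and 0.3456 rad) or (distance between claw_acw and claw_cw between 0.024695 and 0.025692 m and value of joint pointer between 0.2409 and 0.3718 rad) or (distance between claw_acw and claw_cw between 0.025692 and 0.026685 m and value of joint pointer between 0.267 and 0.3979 rad) or (distance between claw_acw and claw_cw between 0.026685 and 0.027673 m and value of joint pointer between 0.2932 and 0.4241 rad) or (distance between claw_acw and claw_cw between 0.027673 and 0.028656 m and value of joint pointer between 0.3194 and 0.4503 rad) or (distance between claw_acw and claw_cw between 0.028656 and 0.029635 m and value of joint pointer between 0.3456 and 0.4765 rad) or (distance between claw_acw and claw_cw between 0.029635 and 0.030608 m and value of joint pointer between 0.3718 and 0.5027 rad) or (distance between claw_acw and claw_cw between 0.030608 and 0.031576 m and value of joint pointer between 0.3979 and 0.5288 rad) or (distance between claw_acw and claw_cw between 0.031576 and 0.032539 m and value of joint pointer between 0.4241 and 0.555 rad) or (distance between claw_acw and claw_cw between 0.032539 and 0.033496 m and value of joint pointer between 0.4503 and 0.5812 rad) or (distance between claw_acw and claw_cw between 0.033496 and 0.034447 m and value of joint pointer between 0.4765 and 0.6074 rad) or (distance between claw_acw and claw_cw between 0.034447 and 0.035392 m and value of joint pointer between 0.5027 and 0.6336 rad) or (distance between claw_acw and claw_cw between 0.035392 and 0.036332 m and value of joint pointer between 0.5288 and 0.6597 rad) or (distance between claw_acw and claw_cw between 0.036332 and 0.037265 m and value of joint pointer between 0.555 and 0.6859 rad) or (distance between claw_acw and claw_cw between 0.037265 and 0.038192 m and value of joint pointer between 0.5812 and 0.7121 rad) or (distance between claw_acw and claw_cw between 0.038192 and 0.039112 m and value of joint pointer between 0.6074 and 0.7383 rad) or (distance between claw_acw and claw_cw between 0.039112 and 0.040025 m and value of joint pointer between 0.6336 and 0.7645 rad) or (distance between claw_acw and claw_cw between 0.040025 and 0.040932 m and value of joint pointer between 0.6597 and 0.7906 rad) or (distance between claw_acw and claw_cw between 0.040932 and 0.041832 m and value of joint pointer between 0.6859 and 0.8168 rad) or (distance between claw_acw and claw_cw between 0.041832 and 0.042724 m and value of joint pointer between 0.7121 and 0.843 rad) or (distance between claw_acw and claw_cw between 0.042724 and 0.043609 m and value of joint pointer between 0.7383 and 0.8692 rad)) and velocity of joint pointer between -0.05 and 0.05 rad/s and angular speed of torque_arm below 0.1 rad/s); the robot touches nothing.
It fails at once if the arm is pushed harder than about 15 N (at its post) into the resistance (contact force between inner_claw and claw_acw above 44 N or contact force between inner_claw and claw_cw above 44 N).
It fails at once if a loose fitting or the bin is moved more than 20 mm (distance of any of union, cap_nut, parts_bin from where it was at the start of the episode above 0.02 m).
It also fails if it takes over 64 s, if anything falls off the work surface, if the arm or the gripper's body presses on something with over 40 N, if the wrist force passes 120 N, or if a joint passes its speed limit or range.

## Working session

There is one attempt and no reset: what is moved stays moved. The work goes in short steps, Python scripts to look and compute and a tool call to move; the robot and the scene stay as the last step left them, time stands still between calls to the robot, and variables do not carry over. Pictures are saved under pics/ and viewed, at most 10 in all, crops included, and the job is handed in when it is done.

Besides the shell and the picture viewer there is one more tool, called after ">>>" as a command line: name --argument value ..., lists and objects as JSON in quotes. carry_out: Moves the arm, as the interface text tells. Its arguments: {"type":"object","properties":{"increments":{"type":"array","items":{"type":"array"}}},"required":["increments"]}

```bash
mkdir -p pics; ls
python3 - <<'E'
from bench import robot
import cv2
for n in("scene","top"):
    cv2.imwrite(f"pics/{n}0.png",robot.snapshot(n)); c=robot.get_calibration(n); print(n,c)
print(robot.get_obs())
E
```

```text
pics
scene {'vfov': 49.23593292407395, 'cx': 253.0858084934105, 'cy': 189.32523892167745, 'T': array([[ 0.13360043,  0.64704767, -0.75065321,  1.19152766],
       [ 0.99087272, -0.1009319 ,  0.08935321, -0.08159398],
       [-0.01794907, -0.75573942, -0.65462643,  0.62545481],
       [ 0.        ,  0.        ,  0.        ,  1.        ]])}
top {'vfov': 42.46250358278763, 'cx': 253.30114869686142, 'cy': 194.32668287088134, 'T': array([[-0.00362815, -0.99731659,  0.07311944,  0.52425275],
       [-0.99996245,  0.00419373,  0.00758301, -0.01095518],
       [-0.00786931, -0.07308918, -0.99729436,  1.19408367],
       [ 0.        ,  0.        ,  0.        ,  1.        ]])}
{'time': 0.1, 'joint_positions': array([ 1.02592407e+00,  8.78800616e-02,  1.37208075e+00,  3.81576056e-06,
        1.68358482e+00, -1.03081424e-01]), 'qvel': array([ 0.00015446, -0.00119065, -0.0048015 , -0.00040537, -0.00292616,
        0.00183922]), 'joint_torque': array([ 2.00178489e-03, -3.41252339e+01, -3.03301191e+01,  7.19633047e-02,
        3.03912512e-02, -1.10685603e-04]), 'tool_pos': array([0.23491371, 0.49680409, 0.2184331 ]), 'ee_rot': array([-3.13965044e+00, -2.04730798e-04,  2.69980205e+00]), 'wrist_force': array([0.23605146, 0.04100416, 0.07719553]), 'wrist_torque': array([-0.01072761,  0.01808736,  0.00992409]), 'finger_force': 0.0, 'width': 0.09402362389039731}
```

View pics/scene0.png

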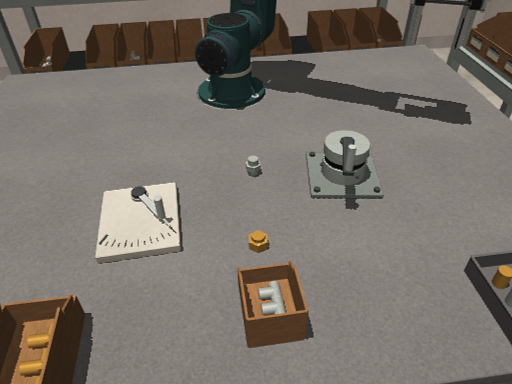

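View pics/top0.png

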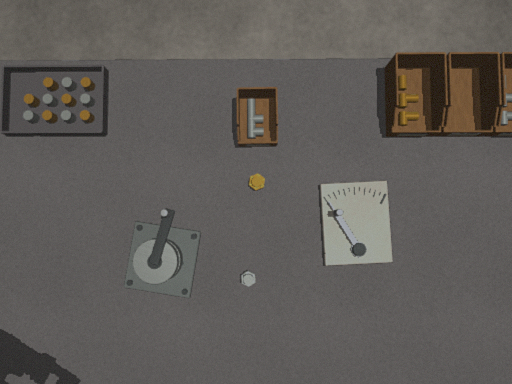

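The top view shows the coupling at about (155,262) with its post top at (165,213). The dial pivot is at (359,250), the pointer post at (339,212) and the zero tick at (383,198). The union is at (248,279), the cap nut at (257,182) and the bin at (257,117). I'll zoom in to get finer pixel positions.

```bash
cat > h.py <<'E'
import numpy as np, cv2
from bench import robot
def ray(n,u,v):
    c=robot.get_calibration(n); f=192/np.tan(np.radians(c["vfov"])/2); T=c["T"]
    d=T[:3,:3]@np.array([(u-c["cx"])/f,(v-c["cy"])/f,1]); return T[:3,3],d
def plane(n,u,v,z):
    o,d=ray(n,u,v); return o+d*(z-o[2])/d[2]
def tri(a,b):
    (o1,d1),(o2,d2)=ray("top",*a),ray("scene",*b)
    A=np.c_[d1,-d2]; s=np.linalg.lstsq(A,o2-o1,rcond=None)[0]
    p,q=o1+s[0]*d1,o2+s[1]*d2; return (p+q)/2,np.linalg.norm(p-q)
E
python3 - <<'E'
from h import *
t=cv2.imread("pics/top0.png"); a=t[195:305,115:210]; b=t[170:280,310:405]
z=lambda i:cv2.resize(i,None,fx=4,fy=4,interpolation=cv2.INTER_CUBIC)
cv2.imwrite("pics/z0.png",np.hstack([z(a),z(b)]))
s=cv2.imread("pics/scene0.png"); a=s[120:220,300:390]; b=s[170:270,95:185]
cv2.imwrite("pics/z1.png",np.hstack([z(a),z(b)]))
for nm,uv,h in (("axis",(155,262),.106),("post",(165,213),.161),("pivot",(359,250),.035),("ppost",(339,212),.084),("zero",(383,198),.02),("union",(248,279),.042),("nut",(257,182),.028)):
    print(nm,plane("top",*uv,h).round(4))
E
```

```text
axis [0.4564 0.2131 0.106 ]
post [0.5616 0.1819 0.161 ]
pivot [ 0.4782 -0.2478  0.035 ]
ppost [ 0.5651 -0.1946  0.084 ]
zero [ 0.6003 -0.3102  0.02  ]
union [0.4128 0.0108 0.042 ]
nut [ 0.639 -0.011  0.028]
```

View pics/z0.png

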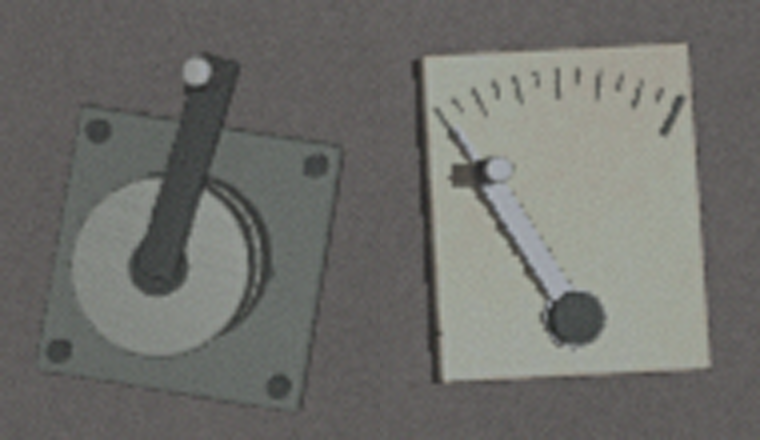

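View pics/z1.png

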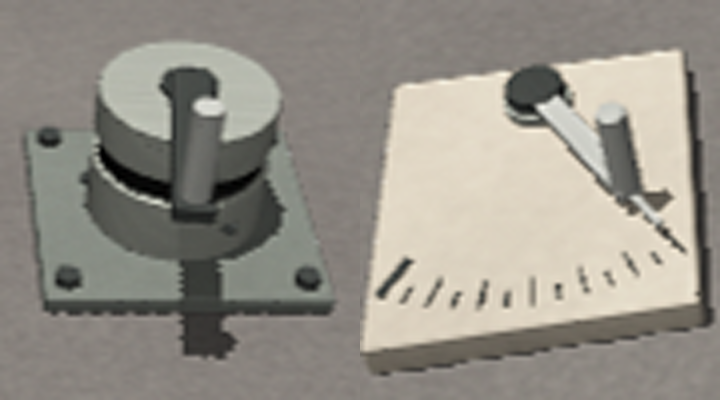

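The crops give the coupling cap at (154.5,261.8), post top (164.3,213), pivot cap (358.8,249.5), pointer post top (339.3,212) and zero tick centre (383.3,199). In the scene view the post tops are at (352,146.3) and (157.8,198.5).

Run:
```python
from h import *
P,e=tri((164.25,213),(352,146.25)); Q,e2=tri((339.25,212),(157.75,198.5)); print(P,e,Q,e2)
A=plane("top",154.5,261.75,.106);B=plane("top",164.25,213,.161)
V=plane("top",358.75,249.5,.035);W=plane("top",339.25,212,.084)
V2,e3=tri((358.75,249.5),((537-360)/4+95,87/4+170)); print("pivot tri",V2,e3)
print(A,B,np.linalg.norm((B-A)[:2]),V,W,np.linalg.norm((W-V)[:2]))
z1=plane("top",(683-380)/4+310,97/4+170,.02);z2=plane("top",(664-380)/4+310,135/4+170,.02)
an=lambda v:np.degrees(np.arctan2(v[1],v[0]))
print("zero dir",an(z1-V),an(z2-V),an(z1-z2),"60tick",an(plane("top",(437-380)/4+310,110/4+170,.02)-V),"ptr",an(W-V),"arm",an(B-A))
# dial plate edges: left edge and right edge (top face)
c=[plane("top",(x-380)/4+310,y/4+170,.02) for x,y in((424,57),(687,43),(710,366),(440,381))]
print("edge dirs",an(c[0]-c[3]),an(c[1]-c[2]))
print("mid35",[ (c[3]+c[2])/2])
s=[plane("top",x/4+115,y/4+195,.012) for x,y in((82,106),(343,149),(302,408),(40,371))]; print("stand ctr",np.mean(s,0),an(s[0]-s[3]),an(s[1]-s[2]))
```

```text
[0.56191127 0.18470252 0.15970196] 0.0020502306258668272 [ 0.5651756  -0.19513821  0.08068794] 0.0011805189534086229
pivot tri [ 0.47914154 -0.24690054  0.03065451] 0.002410500140469902
[0.45693892 0.2141573  0.106     ] [0.56158768 0.18345195 0.161     ] 0.10906045106784928 [ 0.47937385 -0.24724244  0.035     ] [ 0.56507765 -0.19518652  0.084     ] 0.10027442830551751
zero dir -28.2118998206764 -28.347748699716842 -27.56143594368175 60tick 31.945384859284914 ptr 31.27422050802537 arm -16.352396683301496
edge dirs 2.032517136008529 2.7132653167802965
mid35 [array([ 0.44630929, -0.24965618,  0.02      ])]
stand ctr [0.4564604 0.2136001 0.012    ] -8.264779565851216 -8.801601369148553
```

>>> carry_out --increments '[[0,[0,0,0],-4.6],[0,[0,0,0],-4.7],[0,[-33,-17.5,0],0],[0,[-33,-17.5,0],0],[0,[-33,-17.5,0],0],[0,[-33,-17.5,0],0],[0,[-33,-17.5,0],0],[0,[-33,-17.5,0],0]]'

```text
time: 0.9
tool_pos: [0.3972, 0.3404, 0.219]
ee_rot: [-3.141, -0.001, 2.862]
wrist_force: [0.9, -0.2, -0.7]
width: 0.0935
finger_force: 0.0
```

>>> carry_out --increments '[[0,[-33,-17.5,0],0],[0,[-33,-17.5,0],0],[0,[-33,-17.5,0],0],[0,[-33,-17.5,0],0],[0,[-33,-17.5,0],0],[0,[-33,-17.5,0],0],[0,[0,0,0],0],[0,[0,0,0],0]]'

```text
time: 1.7
tool_pos: [0.5577, 0.1856, 0.2185]
ee_rot: [-3.141, -0.002, 2.861]
wrist_force: [0.3, -0.4, -0.3]
width: 0.0944
finger_force: 0.0
```

>>> carry_out --increments '[[0,[-4,0,20],0],[0,[0,0,25],0],[0,[0,0,25],0],[100,[0,0,13],0],[178,[0,0,0],0],[178,[0,0,0],0],[178,[0,0,0],0],[178,[0,0,0],0]]'

```text
time: 2.5
tool_pos: [0.5625, 0.1854, 0.1383]
ee_rot: [3.14, 0.003, 2.862]
wrist_force: [-0.0, 0.8, 0.1]
width: 0.0574
finger_force: 0.0
```

>>> carry_out --increments '[[178,[0,0,0],0],[178,[0,0,0],0],[178,[0,0,0],0],[178,[0,0,0],0]]'

```text
time: 2.9
tool_pos: [0.5617, 0.185, 0.1365]
ee_rot: [3.141, 0.0, 2.862]
wrist_force: [0.1, -0.2, 0.2]
width: 0.0287
finger_force: 0.0
```

Run:
```python
from h import *
i=robot.snapshot("scene"); cv2.imwrite("pics/s1.png",cv2.resize(i[60:230,230:430],None,fx=3,fy=3)); o=robot.get_obs(); print(o["time"],o["wrist_force"],o["width"],o["tool_pos"],o["ee_rot"])
```

```text
2.95 [-0.23931548 -0.31842825 -0.24019111] 0.028598918899572195 [0.56171883 0.18495987 0.1364589 ] [ 3.14153283e+00 -6.63387879e-05  2.86199351e+00]
```

View pics/s1.png

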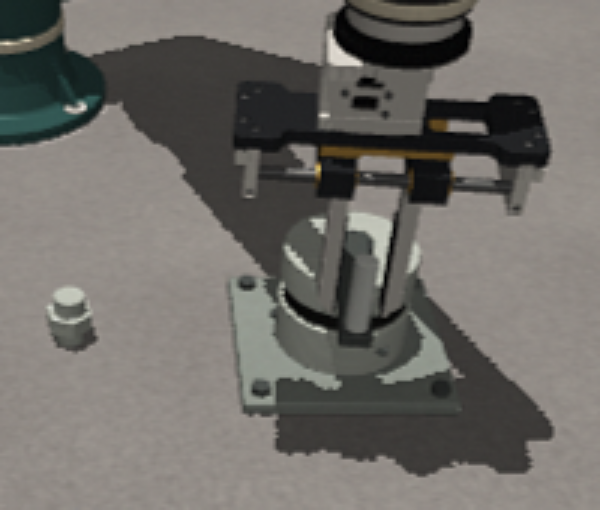

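>>> carry_out --increments '[[178,[0,0.9,0],-0.45],[178,[0,0.9,0],-0.45],[178,[0,0.9,0],-0.45],[178,[0,0.9,0],-0.45],[178,[0,0.9,0],-0.45],[178,[0,0.9,0],-0.45],[178,[0,0.9,0],-0.45],[178,[0,0.9,0],-0.45]]'

```text
time: 3.75
tool_pos: [0.5635, 0.1921, 0.1365]
ee_rot: [3.141, 0.0, 2.926]
wrist_force: [-0.6, 0.3, -0.4]
width: 0.0286
finger_force: 0.0
```

>>> carry_out --increments '[[178,[0,0.6,0],-0.31],[178,[0,0.6,0],-0.31],[178,[0,0.6,0],-0.31],[178,[0,0.6,0],-0.31],[178,[0,0.6,0],-0.31],[178,[0,0.6,0],-0.31],[178,[0,0.6,0],-0.31],[178,[0,0.6,0],-0.31]]'

```text
time: 4.55
tool_pos: [0.5645, 0.1967, 0.1365]
ee_rot: [3.142, 0.0, 2.969]
wrist_force: [0.5, -1.2, 0.1]
width: 0.0286
finger_force: 0.3
```

>>> carry_out --increments '[[178,[0,0.6,0],-0.31],[178,[0,0.6,0],-0.31],[178,[0,0.6,0],-0.31],[178,[0,0.6,0],-0.31],[178,[0,0.6,0],-0.31],[178,[0,0.6,0],-0.31],[178,[0,0.6,0],-0.31],[178,[0,0.6,0],-0.31]]'

```text
time: 5.35
tool_pos: [0.5652, 0.2015, 0.1365]
ee_rot: [3.141, 0.0, 3.012]
wrist_force: [-0.5, -0.1, -0.5]
width: 0.0287
finger_force: 0.4
```

>>> carry_out --increments '[[178,[0,0.6,0],-0.31],[178,[0,0.6,0],-0.31],[178,[0,0.6,0],-0.31],[178,[0,0.6,0],-0.31],[178,[0,0.6,0],-0.31],[178,[0,0.6,0],-0.31],[178,[0,0.6,0],-0.31],[178,[0,0.6,0],-0.31]]'

```text
time: 6.15
tool_pos: [0.5657, 0.2062, 0.1365]
ee_rot: [3.142, 0.0, 3.055]
wrist_force: [-0.1, -0.9, -0.2]
width: 0.0287
finger_force: 0.4
```

>>> carry_out --increments '[[178,[0,0.6,0],-0.31],[178,[0,0.6,0],-0.31],[178,[0,0.6,0],-0.31],[178,[0,0.6,0],-0.31],[178,[0,0.6,0],-0.31],[178,[0,0.6,0],-0.31],[178,[0,0.6,0],-0.31],[178,[0,0.6,0],-0.31]]'

```text
time: 6.95
tool_pos: [0.5661, 0.2111, 0.1365]
ee_rot: [3.141, 0.0, 3.099]
wrist_force: [-0.1, -1.1, 0.6]
width: 0.0282
finger_force: 0.4
```

>>> carry_out --increments '[[178,[0,0.6,0],-0.31],[178,[0,0.6,0],-0.31],[178,[0,0.6,0],-0.31],[178,[0,0.6,0],-0.31],[178,[0,0.6,0],-0.31],[178,[0,0.6,0],-0.31],[178,[0,0.6,0],-0.31],[178,[0,0.6,0],-0.31]]'

```text
time: 7.75
tool_pos: [0.5661, 0.2147, 0.1365]
ee_rot: [-3.139, -0.0, 3.141]
wrist_force: [-0.5, -6.3, 0.8]
width: 0.0283
finger_force: 3.0
```

>>> carry_out --increments '[[178,[0,0,0],0],[178,[0,0,0],0],[178,[0,0,0],0],[178,[0,0,0],0]]'

```text
time: 8.15
tool_pos: [0.5661, 0.2147, 0.1364]
ee_rot: [-3.14, -0.0, 3.141]
wrist_force: [0.0, -5.0, 2.0]
width: 0.028
finger_force: 2.7
```

```bash
cat > ang.py <<'E'
from h import *
import sys
s=float(sys.argv[1])  # +1 pushing acw
F=[];
for k in range(4):
    robot.snapshot("top"); o=robot.get_obs(); F.append(o["wrist_force"])
y=o["ee_rot"][2]; yh=np.array([np.sin(y),-np.cos(y)]); t=o["tool_pos"][:2]
p=t-s*yh*(o["width"]/2-.008); A=np.array([.4567,.2139])
a=np.degrees(np.arctan2(*(p-A)[::-1])); f=-s*np.mean(F,0)[:2]@yh
on=a-s*np.degrees((f-.7)/2.7e3/.11)
print("t",o["time"],"post",p,"R",np.linalg.norm(p-A),"ang",a,"F",f,"finger",o["finger_force"],"onset",on,"tool",t,y)
E
python3 ang.py 1
```

```text
t 8.35 post [0.56608849 0.20840171] R 0.10952658392472368 ang -2.8774888459025747 F 5.866266298144596 finger 2.7336426079273224 onset -3.874139535210187 tool [0.56609263 0.21469047] 3.1409347700542773
```

>>> carry_out --increments '[[178,[0.03,-2.5,0],1.3],[178,[0.03,-2.5,0],1.3],[178,[0.03,-2.5,0],1.3],[178,[0.03,-2.5,0],1.3],[178,[0.03,-2.5,0],1.3],[178,[0.03,-2.5,0],1.3],[178,[0.03,-2.5,0],1.3],[178,[0.03,-2.5,0],1.3]]'

```text
time: 9.15
tool_pos: [0.5642, 0.196, 0.1365]
ee_rot: [3.141, -0.0, 2.958]
wrist_force: [0.2, 1.2, -0.5]
width: 0.0282
finger_force: 0.3
```

>>> carry_out --increments '[[178,[0.03,-2.5,0],1.3],[178,[0.03,-2.5,0],1.3],[178,[0.03,-2.5,0],1.3],[178,[0.03,-2.5,0],1.3],[178,[0.03,-2.5,0],1.3],[178,[0.03,-2.2,0],1.2],[178,[0.01,-1.3,0],0.7],[178,[0.01,-1,0],0.5]]'

```text
time: 9.95
tool_pos: [0.5599, 0.1794, 0.1365]
ee_rot: [3.141, 0.0, 2.804]
wrist_force: [0.1, 0.3, 0.7]
width: 0.0283
finger_force: 0.3
```

```bash
python3 ang.py -1
```

```text
t 10.15 post [0.56210227 0.18506133] R 0.10927629427693325 ang -15.301958831121278 F 0.40176525244308625 finger 0.0 onset -15.359492812061212 tool [0.56008216 0.17929866] 2.8044256450300193
```

>>> carry_out --increments '[[178,[0,-0.9,0],0.47],[178,[0,-0.9,0],0.47],[178,[0,-0.9,0],0.47],[178,[0,-0.9,0],0.47],[178,[0,-0.9,0],0.47],[178,[0,-0.9,0],0.47],[178,[0,-0.9,0],0.47],[178,[0,-0.9,0],0.47]]'

```text
time: 10.95
tool_pos: [0.5574, 0.1727, 0.1365]
ee_rot: [3.141, 0.0, 2.738]
wrist_force: [0.0, 0.4, -0.2]
width: 0.0286
finger_force: 0.3
```

>>> carry_out --increments '[[178,[0,-0.6,0],0.31],[178,[0,-0.6,0],0.31],[178,[0,-0.6,0],0.31],[178,[0,-0.6,0],0.31],[178,[0,-0.6,0],0.31],[178,[0,-0.6,0],0.31],[178,[0,-0.6,0],0.31],[178,[0,-0.6,0],0.31]]'

```text
time: 11.75
tool_pos: [0.5554, 0.1684, 0.1365]
ee_rot: [3.141, -0.0, 2.695]
wrist_force: [-0.2, 0.1, 1.2]
width: 0.0286
finger_force: 0.3
```

>>> carry_out --increments '[[178,[0,-0.6,0],0.31],[178,[0,-0.6,0],0.31],[178,[0,-0.6,0],0.31],[178,[0,-0.6,0],0.31],[178,[0,-0.6,0],0.31],[178,[0,-0.6,0],0.31],[178,[0,-0.6,0],0.31],[178,[0,-0.6,0],0.31]]'

```text
time: 12.55
tool_pos: [0.5532, 0.1641, 0.1364]
ee_rot: [-3.142, -0.0, 2.652]
wrist_force: [0.4, 0.6, -0.1]
width: 0.0287
finger_force: 0.3
```

>>> carry_out --increments '[[178,[0,-0.6,0],0.31],[178,[0,-0.6,0],0.31],[178,[0,-0.6,0],0.31],[178,[0,-0.6,0],0.31],[178,[0,-0.6,0],0.31],[178,[0,-0.6,0],0.31],[178,[0,-0.6,0],0.31],[178,[0,-0.6,0],0.31]]'

```text
time: 13.35
tool_pos: [0.5509, 0.1599, 0.1365]
ee_rot: [3.142, -0.0, 2.609]
wrist_force: [0.7, 0.8, -0.7]
width: 0.0282
finger_force: 0.3
```

>>> carry_out --increments '[[178,[0,-0.6,0],0.31],[178,[0,-0.6,0],0.31],[178,[0,-0.6,0],0.31],[178,[0,-0.6,0],0.31],[178,[0,-0.6,0],0.31],[178,[0,-0.6,0],0.31],[178,[0,-0.6,0],0.31],[178,[0,-0.6,0],0.31]]'

```text
time: 14.15
tool_pos: [0.5487, 0.1566, 0.1365]
ee_rot: [3.14, -0.0, 2.566]
wrist_force: [1.8, 3.8, -2.6]
width: 0.0284
finger_force: 2.6
```

>>> carry_out --increments '[[178,[0,0,0],0],[178,[0,0,0],0],[178,[0,0,0],0],[178,[0,0,0],0]]'

```text
time: 14.55
tool_pos: [0.5487, 0.1565, 0.1365]
ee_rot: [3.14, -0.0, 2.566]
wrist_force: [2.0, 3.7, -2.3]
width: 0.028
finger_force: 2.5
```

```bash
python3 ang.py -1
```

```text
t 14.75 post [0.55210015 0.16172035] R 0.10873777775191976 ang -28.676701603097044 F 4.97888972241199 finger 2.489841654896736 onset -27.851239239137072 tool [0.54873146 0.15652877] 2.566008253465622
```

The acw onset is at −3.9° and the cw onset at −27.9°, so the free play is about 24°. Next I back off and go to the dial.

>>> carry_out --increments '[[178,[0,3,0],0],[178,[0,3,0],0],[0,[0,0,0],0],[0,[0,0,0],0],[0,[0,0,-10],0],[0,[0,0,-30],0],[0,[0,0,-30],0],[0,[0,0,-15],0]]'

```text
time: 15.55
tool_pos: [0.5528, 0.1608, 0.2256]
ee_rot: [3.138, 0.004, 2.565]
wrist_force: [0.3, 0.6, 0.3]
width: 0.0731
finger_force: 0.0
```

>>> carry_out --increments '[[0,[0,0,0],8.5],[0,[0,0,0],8.5],[0,[0,0,0],8.5],[0,[0,0,0],8.5],[0,[0,0,0],8.5],[0,[0,0,0],8.5],[0,[0,0,0],8.5],[0,[0,0,0],0]]'

```text
time: 16.35
tool_pos: [0.5516, 0.1606, 0.2214]
ee_rot: [-3.141, 0.0, 1.527]
wrist_force: [0.3, -0.1, 1.3]
width: 0.0945
finger_force: 0.0
```

>>> carry_out --increments '[[0,[0,0,0],8],[0,[0,0,0],8],[0,[0,0,0],8],[0,[0,0,0],8],[0,[0,0,0],8],[0,[0,0,0],8],[0,[0,0,0],8],[0,[0,0,0],0]]'

```text
time: 17.15
tool_pos: [0.5516, 0.1607, 0.2215]
ee_rot: [-3.142, 0.0, 0.553]
wrist_force: [0.1, -0.9, 0.2]
width: 0.0938
finger_force: 0.0
```

>>> carry_out --increments '[[0,[-17.5,31,0],0],[0,[-17.5,31,0],0],[0,[-17.5,31,0],0],[0,[-17.5,31,0],0],[0,[-17.5,31,0],0],[0,[-17.5,31,0],0],[0,[-17.5,31,0],0],[0,[-17.5,31,0],0]]'

```text
time: 17.95
tool_pos: [0.5618, -0.1252, 0.2216]
ee_rot: [3.142, -0.0, 0.556]
wrist_force: [0.9, 0.2, 0.3]
width: 0.0939
finger_force: 0.0
```

>>> carry_out --increments '[[0,[-17.5,31,0],0],[0,[-17.5,31,0],0],[0,[0,0,0],0],[0,[0,0,0],0],[0,[0,0,25],0],[0,[0,0,25],0],[0,[0,0,0],0],[0,[0,0,0],0]]'

```text
time: 18.75
tool_pos: [0.5645, -0.1935, 0.1716]
ee_rot: [-3.141, 0.0, 0.553]
wrist_force: [-0.2, 0.1, 0.6]
width: 0.0941
finger_force: 0.0
```

>>> carry_out --increments '[[0,[0,1.5,30],0],[0,[0,0,30],0],[0,[0,0,30],0],[0,[0,0,13],0],[178,[0,0,0],0],[178,[0,0,0],0],[178,[0,0,0],0],[178,[0,0,0],0]]'

```text
time: 19.55
tool_pos: [0.5665, -0.1967, 0.0706]
ee_rot: [3.139, -0.002, 0.55]
wrist_force: [-0.4, 0.2, -0.8]
width: 0.0654
finger_force: 0.0
```

>>> carry_out --increments '[[178,[0,0,0],0],[178,[0,0,0],0],[178,[0,0,0],0],[178,[0,0,0],0]]'

```text
time: 19.95
tool_pos: [0.5653, -0.1962, 0.0685]
ee_rot: [-3.142, -0.0, 0.55]
wrist_force: [0.6, 0.9, 1.5]
width: 0.0337
finger_force: 0.0
```

>>> carry_out --increments '[[178,[-0.095,4.36,0],2.5],[178,[-0.095,4.36,0],2.5],[178,[-0.095,4.36,0],2.5],[178,[-0.095,4.36,0],2.5],[178,[-0.095,4.36,0],2.5],[178,[-0.095,4.36,0],2.5],[178,[-0.095,4.36,0],2.5],[178,[-0.095,4.36,0],2.5]]'

```text
time: 20.75
tool_pos: [0.5777, -0.2281, 0.0683]
ee_rot: [-3.14, 0.001, 0.199]
wrist_force: [-1.3, 1.0, 1.1]
width: 0.0283
finger_force: 0.7
```

>>> carry_out --increments '[[178,[-0.095,4.36,0],2.5],[178,[-0.095,4.36,0],2.5],[178,[-0.095,4.36,0],2.5],[178,[-0.095,4.36,0],2.5],[178,[-0.095,4.36,0],2.5],[178,[-0.095,4.36,0],2.5],[178,[0,2.2,0],1.3],[178,[0,1.7,0],1]]'

```text
time: 21.55
tool_pos: [0.5793, -0.2581, 0.0682]
ee_rot: [-3.141, 0.001, -0.102]
wrist_force: [-0.8, 1.5, -0.2]
width: 0.028
finger_force: 0.6
```

>>> carry_out --increments '[[178,[0,0,0],0],[178,[0,0,0],0]]'

```text
time: 21.75
tool_pos: [0.5796, -0.2585, 0.0684]
ee_rot: [3.141, -0.0, -0.101]
wrist_force: [-0.1, 0.2, -0.5]
width: 0.028
finger_force: 0.1
```

```bash
cat > pa.py <<'E'
from h import *
o=robot.get_obs(); y=o["ee_rot"][2]; yh=np.array([np.sin(y),-np.cos(y)])
p=o["tool_pos"][:2]-yh*(o["width"]/2-.008); d=p-np.array([.4802,-.2477])
print(p,np.linalg.norm(d),"reading",np.degrees(np.arctan2(d[1],d[0]))+28.1,o["wrist_force"],o["width"],o["finger_force"],np.degrees(y))
E
python3 pa.py
```

```text
[ 0.5802188  -0.25248435] 0.10013315997173233 reading 25.361369947580606 [-0.11640018  0.24170607 -0.48454786] 0.028006600359710563 0.14072585385292768 -5.773098119026275
```

>>> carry_out --increments '[[178,[0,0.8,0],0.5],[178,[0,0.8,0],0.5],[178,[0,0.8,0],0.4],[178,[0,0,0],0],[178,[0,-3,0],0],[178,[0,-3,0],0],[0,[0,0,0],0],[0,[0,0,0],0]]'

```text
time: 22.55
tool_pos: [0.5802, -0.2548, 0.0687]
ee_rot: [3.141, -0.0, -0.125]
wrist_force: [-0.1, -0.4, 0.0]
width: 0.0409
finger_force: 0.0
```

>>> carry_out --increments '[[0,[0,0,0],0],[0,[0,0,-15],0],[0,[0,0,-40],0],[0,[0,0,-40],0],[0,[0,0,-40],0],[0,[-40,0,0],0],[0,[-40,0,0],0],[0,[-40,0,0],0]]'

```text
time: 23.35
tool_pos: [0.4601, -0.2399, 0.2053]
ee_rot: [3.14, -0.002, -0.125]
wrist_force: [-0.5, -0.7, -0.1]
width: 0.094
finger_force: 0.0
```

>>> carry_out --increments '[[0,[-40,-20,0],0],[0,[-30,-30,0],0],[0,[0,-40,0],0],[0,[0,-40,0],0],[0,[0,-40,0],0],[0,[0,0,0],0],[0,[0,0,0],0]]'

```text
time: 24.05
tool_pos: [0.4131, -0.0621, 0.2047]
ee_rot: [3.141, -0.002, -0.123]
wrist_force: [-0.3, -0.1, 1.2]
width: 0.0939
finger_force: 0.0
```

Run:
```python
from h import *
t=robot.snapshot("top"); cv2.imwrite("pics/t2.png",t)
z=lambda i:cv2.resize(i,None,fx=4,fy=4,interpolation=cv2.INTER_CUBIC)
cv2.imwrite("pics/z2.png",np.hstack([z(t[195:305,115:210]),z(t[170:280,310:405])]))
print(robot.get_obs()["tool_pos"],robot.get_obs()["time"])
```

```text
[ 0.41299524 -0.0628746   0.20436826] 24.1
```

View pics/z2.png

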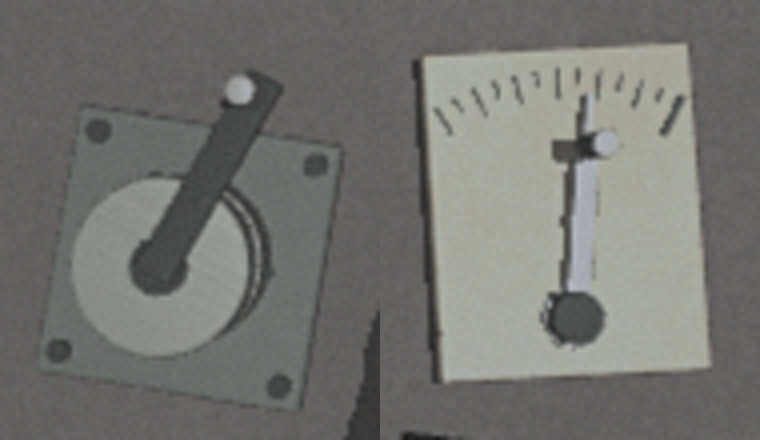

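The pointer tip, at crop (588,95), lies midway between the 20 and 25 ticks. Parallax from the pointer's 14 mm height adds about 1.6°, making it roughly 24°. I'll check with the post top at (366.3,205.8) and the arm post at (175,217.5).

Run:
```python
from h import *
an=lambda v:np.degrees(np.arctan2(v[1],v[0]))
V=plane("top",358.75,249.5,.035);W=plane("top",366.25,205.75,.084);Z=plane("top",383.25,199,.02)
T=plane("top",(588-380)/4+310,95/4+170,.034)
print("reading post",an(W-V)-an(Z-V),"tip",an(T-V)-an(Z-V),np.linalg.norm((W-V)[:2]))
A=plane("top",154.5,261.75,.106);B=plane("top",175,217.5,.161);print("arm",an(B-A))
```

```text
reading post 23.169445722923783 tip 23.626432052214906 0.0998731329723032
arm -29.261471068580388
```

```bash
python3 -c "
from bench import robot
print(robot.close_job())"
```

```text
the job is handed in; nothing more can be done
None
```

I measured about 24° of free play and set the dial pointer to about 24° (camera checks 23.2–24.1°). I pressed about 5–6 N at each end, let go, left the fittings and bin alone, and handed the job in; no verdict was returned.

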